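Unbolt the frit case and push its cover open

ROBOT

A 6-joint arm with a two-finger parallel gripper is mounted at the origin on a cart in front of the work surface, level with it; the furniture and walls round the work are solid. World frame = base frame: x ahead of the robot, y to its left, z up, the work surface at z = 0. Lengths are in m, angles in rad, forces in N, time in s.
With the tool pointing down it reaches from about 0.375 to 0.825 m from the base axis. Payload 5.5 kg.
Tool frame: the origin (TCP) lies on the centre line of the jaws, within the pads' length; the fingertips stand ahead of it and the grasp point (between the pads) lies 3 mm ahead of it (manip.tip_reach is the x of the fingertips in the tool frame, in m); x points along the fingers, z is the direction in which the jaws open and shut, and the axes are right-handed (so a half turn about x gives the same grasp; the last joint's range is limited). The gripper opens to 85 mm and grips with 20 to 120 N. Pads are 22 mm wide; open, the fingers measure 114 mm over their backs; the gripper's body (76 mm by 85 mm) begins 54 mm behind the grasp point. The pads swing forward as they close: fully open they stand 13 mm farther back than shut.
Start: joints at [1.263, 0.314, -0.047, 1.21, 0, 1.571], TCP at [0.182, 0.572, 0.253] pointing down, gripper open.
Joint ranges: [-2.67, 2.67], [-0.69, 1.73], [-1.03, 1.25], [-2.08, 2.16], [-1.42, 1.45], [-3.14, 3.14]. Speed limits (rad/s): [2.39, 2.39, 3.01, 3.14, 3.14, 3.14].

INTERFACE

Orientations are given as a rotation vector (axis times angle).
In Python, from workcell import manip gives the robot as it stands.
- The arm moves only by the shell command python3 -m creep 'ROWS'. ROWS is JSON, a list of rows, each a list of 7 numbers: the opening, from -1 (shut) to 1 (fully open), then the shift along the tool's x, y, z in mm, then the turn, a rotation vector about the tool's x, y, z in degrees. In form: [[gripper, tx, ty, tz, rx, ry, rz], ...]. A call has 1 to 8 rows; each row shifts and turns the commanded pose from where the row before left it, along the tool's axes as they then stand; what a row does not reach is not made up. A row lasts 1/12 s, in which the tool goes at most 41.7 mm and 7.16 degrees, less where a joint would pass 70% of its speed; a pose out of reach is approached as far as the arm can. A call is refused whole if a number of a shift passes 41.7 or a number of a turn 7.16, either way. A call with a gripper value outside its range is refused whole. The fingers move at their own pace and stop on an object; the grip force is fixed at half the most. Time passes only in rows, so rows that do not move let the fingers close. It gives the time, the measured TCP pose, the force and the opening at its end, in the units of the state.
- manip.state(): the state, without advancing time (a new reading comes with each control period).
- manip.snapshot(name): name is "scene" or "top"; returns a dict with "img" (480x640x3 uint8, red, green, blue), "vfov" (degrees; the focal length in pixels is half the picture's height over the tangent of half this angle, whatever the lens; pixels are square), "cx", "cy" (the principal point, pixels), "dist" ([k1, k2, p1, p2, k3] as OpenCV has them; the pictures are not rectified), "T" (4x4, takes a point from camera to world coordinates). Camera axes: x right, y down, z forward; pixel columns grow to the right and rows downward; lengths in m; the calibration is good to about 2 mm. A picture is of the moment at which its call begins. There is no depth.
- manip.finish_job(): hands the job in, once; it reports no verdict.
The state is a dict: "time": time; "joint_pos": joint angles; "qd": joint speeds; "tau": joint torques, N m; "tcp_pos": TCP position; "tcp_rot": TCP orientation; "contact_force": force on the tool from outside, world axes, zero at the start; "wrist_torque": the same for the moment, N m; "finger_gap": opening from 0.0 (shut) to 1.0 (fully open).
Only numpy, scipy, OpenCV 4.12 (cv2) and the standard library are available. Lean on these libraries where they do the work, as an engineer would, in place of code of your own. Each camera call takes 0.05 s, during which the arm holds its last target.

TASK

The grey steel frit case is bolted shut. Press its spring thumb plate down with one fingertip and, keeping it down, push the bolt's upright lug with the other finger until the bolt is fully drawn out of the keeper; let the plate spring back up so that it locks the bolt open, then push the sliding cover all the way open by its upright flange. Push only: do not lift or shift the case, and leave the things lying round it where they are.

Things in the scene. Friction and masses are not known exactly. Their poses are not given: they have to be found in the camera images.
- case: Grey steel case, 5 kg, loose on rubber feet, 210 mm deep (x), 250 wide (y). Origin: centre of its underside. Its x points from its front (bolt side) to its back, y left, z up. Front deck: x -105 to -20, top z = 85 mm, with bolt and catch; behind it the sliding cover (top z = 89). Bar and guides stay under z = 101; the keeper (x -58 to -34, y 68 to 82) reaches 104, the hinge-pin brackets 112.
- lug (a point): Centre of the bolt's upright finger lug, a steel block 28 mm (case x) by 9 mm (case y), z = 105 to 125 mm in the case frame. It stands on a notched flat bar that slides along case y at case x = -45 mm. Bolt shut: point at (-39, 0, 115) mm in the case frame. It is pushed from its +y side; drawing the bolt moves it towards case -y.
- bolt (a joint): Travel of the bolt in m: 0 = shut (bar through the cover's keeper), 0.034 = fully drawn, at its stop, towards case -y. Friction about 2 N and some damping. It cannot move more than 2 mm while the catch's nose is in the first notch. From 0.029 on, the nose can drop into the second notch and lock it open.
- thumb_plate (a point): Middle of the top of the catch's ribbed thumb plate, 30 mm (case x) by 80 (case y -42 to 38), in front of the bolt. At rest at (-88, 0, 114) mm in the case frame, 49 mm in front of the lug's centre. It tips about a pin along case y, 20 mm behind this point at z = 107, and slopes up to its front by 0.22 rad at rest. It may be pressed anywhere along its length; a fingertip may slide along it.
- catch (a joint): Turn of the catch in rad: 0 = plate up, nose down in a notch (locked); grows as the plate is pressed; stop at 0.40. From 0.19 the nose is clear of the bolt; 0.28 (plate middle about 6 mm down) is comfortable. Its spring pushes up with 1.5 N at rest, 5 N at the stop. Let go with the bolt between notches, the nose rides on the bar and the catch stays near 0.18.
- flange (a point): Middle of the front of the cover's upright push flange, a plate 90 mm wide (case y), 3.5 mm thick and 30 mm high (z = 89 to 119 mm), at (30, 0, 109) mm in the case frame when shut. It is pushed from the front, towards case +x.
- cover (a joint): Travel of the cover in m: 0 = shut, 0.09 = fully open at its stop, towards case +x. About 2 N of friction. The drawn bolt must have left the keeper before it can move more than 2 mm.
- pliers: Pliers with green grips, 166 mm long, lying at the left of the case; leave alone.
- tape_roll: Small dark roll of tape, 53 mm across, 19 mm high, at the left of the case; leave alone.
- jar: Closed jar of frit, 48 mm across, 74 mm high, standing at the right of the case; leave alone.
- pick: Pick with wooden handle, 192 mm long, lying at the right of the case; leave alone.

How it is judged:
On the way, in this order (a step that is already met when the one before it is completed fails the run):
1. the thumb plate is held down while the bolt is drawn (value of joint bolt above 0.02 m and value of joint catch above 0.14 rad).
2. the bolt is fully drawn and the plate has sprung up, locking it open (value of joint bolt above 0.028 m and value of joint catch below 0.06 rad and value of joint cover below 0.02 m), for 0.2 s.
3. the cover is pushed fully open (value of joint cover above 0.082 m), for 0.2 s.
At the end, for the whole second after the job is handed in: The bolt is drawn by more than 28 mm, the thumb plate is up (catch below 0.06 rad) and so locks it, the cover is open by more than 82 of its 90 mm, and the case stands flat within 20 mm of where it was (value of joint bolt above 0.028 m and value of joint catch below 0.06 rad and value of joint cover above 0.082 m and distance of case from where it was at the start of the episode below 0.02 m and angle between case's own z axis and vertical below 0.03 rad); the robot touches nothing.
It fails at once if the case is lifted, tipped or shoved (distance of case from where it was at the start of the episode above 0.02 m or angle between case's own z axis and vertical above 0.06 rad).
It fails at once if a thing beside the case is lifted, carried or pushed away (distance of any of pliers, tape_roll, jar, pick from where it was at the start of the episode above 0.02 m).
It also fails if it takes over 61 s, if anything falls off the work surface, if the arm or the gripper's body presses on something with over 40 N, if the wrist force passes 120 N, or if a joint passes its speed limit or range.

## Working session

There is one attempt and no reset: what is moved stays moved. The work goes in short steps, Python scripts to look and compute and a shell command to move; the robot and the scene stay as the last step left them, time stands still between calls to the robot, and variables do not carry over. Pictures are saved under pics/ and viewed, and the job is handed in when it is done.

```bash
ls; mkdir -p pics; python3 - <<'E'
from workcell import manip
import cv2,json
print(manip.state(), manip.tip_reach)
for n in("scene","top"):
    s=manip.snapshot(n); cv2.imwrite(f"pics/{n}0.png",s["img"][:,:,::-1])
    print({k:s[k] for k in s if k!="img"})
E
```

```text
pics
{'time': 0.0, 'joint_pos': array([ 1.26298082e+00,  3.14244315e-01, -4.80885565e-02,  1.21018271e+00,
        2.04334733e-05,  1.57079607e+00]), 'qd': array([-1.54936207e-03, -1.31126060e-03, -2.78276818e-04, -5.11134343e-04,
        9.05516545e-05, -1.43906778e-03]), 'tau': array([ 7.15248370e-05, -5.39591467e+01,  3.39750731e+01,  1.93464628e-02,
        5.84620284e-05,  1.21877991e-05]), 'tcp_pos': array([0.18161694, 0.57128602, 0.2524194 ]), 'tcp_rot': array([-0.98055004,  1.34067662,  0.97889302]), 'contact_force': array([-0.53826254,  0.11303925, -0.69075957]), 'wrist_torque': array([-0.08983418, -0.007555  , -0.05488715]), 'finger_gap': 0.9996673884143628} 0.022
{'vfov': 51.01934265146554, 'cx': 323.8757285399688, 'cy': 240.97856846487375, 'dist': array([-0.08440322,  0.        ,  0.        ,  0.        ,  0.        ]), 'T': array([[ 0.64793547, -0.58494647,  0.48787012,  0.04128274],
       [-0.76144378, -0.4809636 ,  0.43460025, -0.4197762 ],
       [-0.01957011, -0.65307859, -0.75703723,  0.82852866],
       [ 0.        ,  0.        ,  0.        ,  1.        ]])}
{'vfov': 54.13274764484871, 'cx': 320.24900754015687, 'cy': 238.4866435368215, 'dist': array([-0.00392605,  0.        ,  0.        ,  0.        ,  0.        ]), 'T': array([[ 0.0276159 , -0.98195088,  0.18710917,  0.36897094],
       [-0.99948644, -0.03016799, -0.01080528,  0.01510787],
       [ 0.01625496, -0.18671468, -0.9822797 ,  0.97891744],
       [ 0.        ,  0.        ,  0.        ,  1.        ]])}
```

View pics/scene0.png

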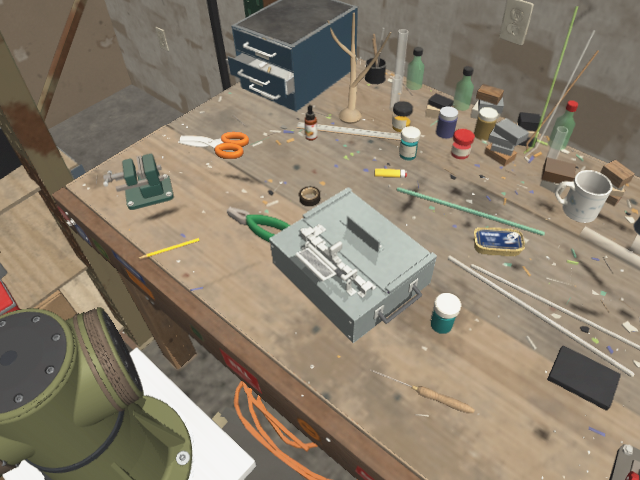

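View pics/top0.png

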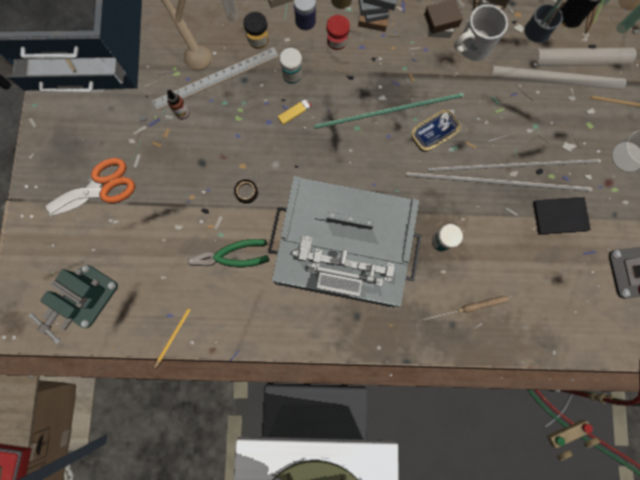

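The case sits near top-pixel (347,242), yawed slightly clockwise; pliers and tape are on its left and the jar and pick on its right. I'll zoom in on it next.

```bash
python3 - <<'E'
import cv2
a=cv2.imread("pics/top0.png")[170:315,260:435]; cv2.imwrite("pics/topz.png",cv2.resize(a,None,fx=4.4,fy=4.0,interpolation=cv2.INTER_CUBIC) if 0 else cv2.resize(a,None,fx=4,fy=4,interpolation=cv2.INTER_CUBIC))
a=cv2.imread("pics/scene0.png")[180:345,260:445]; cv2.imwrite("pics/scenez.png",cv2.resize(a,None,fx=3.5,fy=3.5,interpolation=cv2.INTER_CUBIC) if 0 else cv2.resize(a,None,fx=3.6,fy=3.6,interpolation=cv2.INTER_CUBIC))
E
```

```text
(no output)
```

View pics/topz.png

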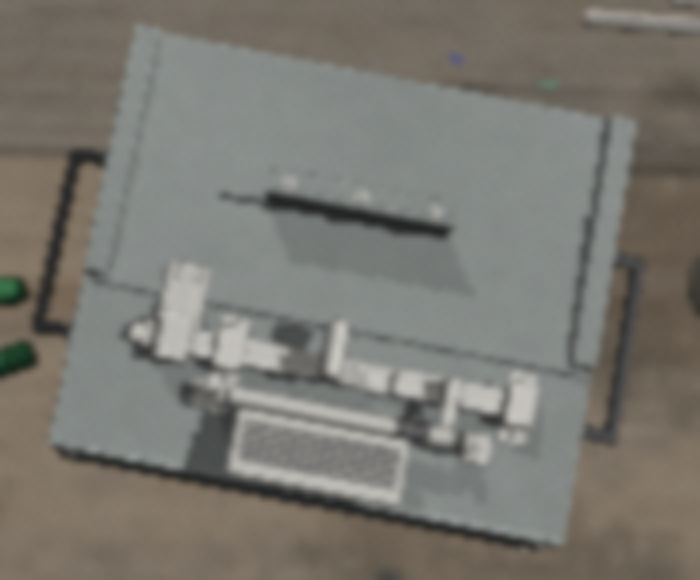

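View pics/scenez.png

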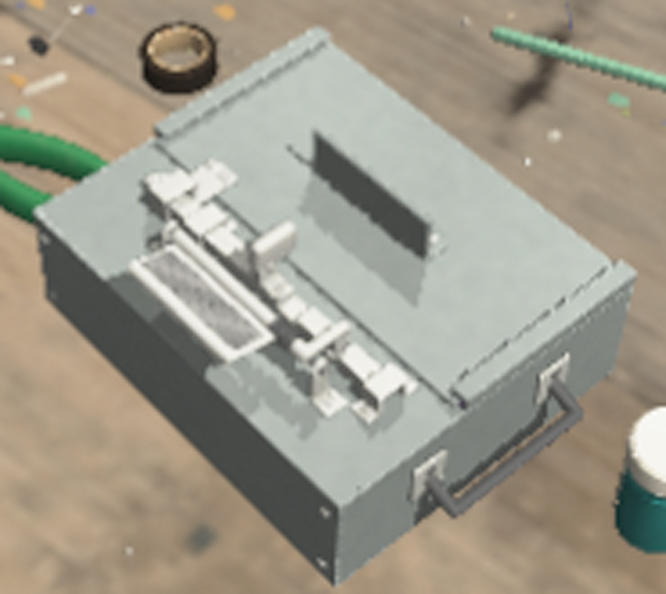

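```bash
cat > h.py <<'E'
from workcell import manip
import numpy as np, cv2
from scipy.optimize import least_squares
from scipy.spatial.transform import Rotation as R
def cam(s):
    f=240/np.tan(np.radians(s["vfov"])/2); return np.array([[f,0,s["cx"]],[0,f,s["cy"]],[0,0,1]]),np.array(s["dist"]),s["T"]
def ray(c,uv):
    K,d,T=c; p=cv2.undistortPoints(np.array([[uv]],float),K,d)[0,0]
    return T[:3,3],T[:3,:3]@np.array([p[0],p[1],1])
def onz(c,uv,z):
    o,d=ray(c,uv); return o+d*(z-o[2])/d[2]
def proj(c,P):
    K,d,T=c; Ti=np.linalg.inv(T); return cv2.projectPoints(np.atleast_2d(P).astype(float),cv2.Rodrigues(Ti[:3,:3])[0],Ti[:3,3],K,d)[0][:,0]
E
python3 - <<'E'
from h import *
ct=cam(manip.snapshot("top")); cs=cam(manip.snapshot("scene"))
Z=lambda x,y:(x/4+260-.375,y/4+170-.375)
S=lambda x,y:(x/3.6+260-.36,y/3.6+180-.36)
obs=[(ct,Z(52,445),(-105,125,85)),(ct,Z(562,543),(-105,-125,85)),(ct,Z(268,194),(30,45,119)),(ct,Z(450,230),(30,-45,119)),
(cs,S(38,212),(-105,125,85)),(cs,S(336,503),(-105,-125,85)),(cs,S(315,132),(30,45,119)),(cs,S(430,227),(30,-45,119)),
(ct,Z(340,322),(-25,0,125)),(ct,Z(239,408),(-103,38,117.5)),(ct,Z(404,440),(-73,-42,110.6)),(cs,S(231,358),(-103,-42,117.5)),(cs,S(133,265),(-103,38,117.5))]
for c,uv,p in obs:
    print(p,(onz(c,uv,p[2]/1000)*1000).round(1))
m=[(onz(c,uv,p[2]/1000)[:2],p) for c,uv,p in obs]
def W(q,p): 
    c,s=np.cos(q[2]),np.sin(q[2]); return np.array([q[0]+c*p[0]/1e3-s*p[1]/1e3,q[1]+s*p[0]/1e3+c*p[1]/1e3])
f=lambda q:np.concatenate([W(q,p)-a for a,p in m])*1000
r=least_squares(f,[.5,0,0]); print(r.x,np.degrees(r.x[2])); print(r.fun.reshape(-1,2).round(1))
q=r.x;np.save("q.npy",q)
for n,p in dict(lug=(-39,0),plate=(-88,0),flange=(30,0)).items(): print(n,W(q,p).round(4))
E
```

```text
(-105, 125, 85) [454.4  93.6  85. ]
(-105, -125, 85) [ 415.1 -149.4   85. ]
(30, 45, 119) [572.1  -5.3 119. ]
(30, -45, 119) [557.4 -91.  119. ]
(-105, 125, 85) [458.2  92.8  85. ]
(-105, -125, 85) [ 416.5 -147.2   85. ]
(30, 45, 119) [575.5  -6.3 119. ]
(30, -45, 119) [560.4 -94.3 119. ]
(-25, 0, 125) [511.2 -39.8 125. ]
(-103, 38, 117.5) [470.9   5.5 117.5]
(-73, -42, 110.6) [459.1 -71.4 110.6]
(-103, -42, 117.5) [432.2 -68.7 117.5]
(-103, 38, 117.5) [445.1   7.8 117.5]
[ 0.54043503 -0.04532208 -0.17534193] -10.046352619680766
[[  4.4   2.5]
 [  0.1  -0.7]
 [  5.7  -1. ]
 [  4.7  -3.8]
 [  0.7   3.2]
 [ -1.2  -2.9]
 [  2.3   0.1]
 [  1.7  -0.6]
 [  4.6  -1.1]
 [-25.2   4.5]
 [  2.2  -2.5]
 [ -0.5  -0. ]
 [  0.5   2.3]]
lug [ 0.502  -0.0385]
plate [ 0.4538 -0.03  ]
flange [ 0.57   -0.0506]
```

```bash
python3 - <<'E'
from h import *
st=manip.snapshot("top");ss=manip.snapshot("scene");ct=cam(st); cs=cam(ss)
Z=lambda x,y:(x/4+260-.375,y/4+170-.375)
S=lambda x,y:(x/3.6+260-.36,y/3.6+180-.36)
obs=[(ct,Z(52,445),(-105,125,85)),(ct,Z(562,543),(-105,-125,85)),(ct,Z(268,194),(30,45,119)),(ct,Z(450,230),(30,-45,119)),
(cs,S(38,212),(-105,125,85)),(cs,S(336,503),(-105,-125,85)),(cs,S(315,132),(30,45,119)),(cs,S(430,227),(30,-45,119)),
(ct,Z(239,408),(-73,38,110.6)),(ct,Z(404,440),(-73,-42,110.6)),(cs,S(231,358),(-103,-42,117.5)),(cs,S(133,265),(-103,38,117.5))]
def P(q,p):
    p=np.array(p)/1e3; return np.append(0,0) if 0 else np.array([q[0]+np.cos(q[2])*p[0]-np.sin(q[2])*p[1],q[1]+np.sin(q[2])*p[0]+np.cos(q[2])*p[1],p[2]])
f=lambda q:np.concatenate([proj(c,P(q,p))[0]-uv for c,uv,p in obs])
r=least_squares(f,[.5,0,0],loss="soft_l1"); q=r.x; print(q,np.degrees(q[2])); print(r.fun.reshape(-1,2).round(1));np.save("q.npy",q)
for n,p in dict(lug=(-39,0,115),plate=(-88,0,114),flange=(30,0,109)).items(): print(n,P(q,p).round(4))
rot=R.from_rotvec(manip.state()["tcp_rot"]).as_matrix();print(rot.round(3))
# overlay
for n,s,c in(("t",st,ct),("s",ss,cs)):
    im=s["img"][:,:,::-1].copy(); im=cv2.resize(im,None,fx=4,fy=4,interpolation=cv2.INTER_CUBIC)
    L=[[(-53,-4.5,125),(-25,-4.5,125),(-25,4.5,125),(-53,4.5,125)],[(-103,-42,117.5),(-73,-42,110.6),(-73,38,110.6),(-103,38,117.5)],[(30,-45,119),(30,45,119),(30,45,89),(30,-45,89)],[(-105,-125,85),(-105,125,85),(-105,125,0),(-105,-125,0)],[(-58,68,104),(-34,68,104),(-34,82,104),(-58,82,104)]]
    for l in L:
        pp=proj(c,np.array([P(q,x) for x in l])); cv2.polylines(im,[np.int32(pp*4+1.5)],True,(0,0,255),1)
    a=im[680:1260,1040:1740] if n=="t" else im[720:1310,1050:1780]; cv2.imwrite(f"pics/ov_{n}.png",a)
E
```

```text
[ 0.53845853 -0.04438641 -0.16616885] -9.520773987987303
[[-1.4 -0.6]
 [ 0.5  0.5]
 [-0.1 -1.8]
 [ 1.4 -1.6]
 [-2.2 -0.1]
 [ 0.6  1.8]
 [-0.6 -0.3]
 [-0.2 -0.2]
 [ 0.2 -0.6]
 [ 1.2 -0.2]
 [-0.8  0.8]
 [-1.7  0. ]]
lug [ 0.5    -0.0379  0.115 ]
plate [ 0.4517 -0.0298  0.114 ]
flange [ 0.568  -0.0493  0.109 ]
[[-0.    -0.953  0.303]
 [-0.001  0.303  0.953]
 [-1.     0.    -0.001]]
```

View pics/ov_t.png

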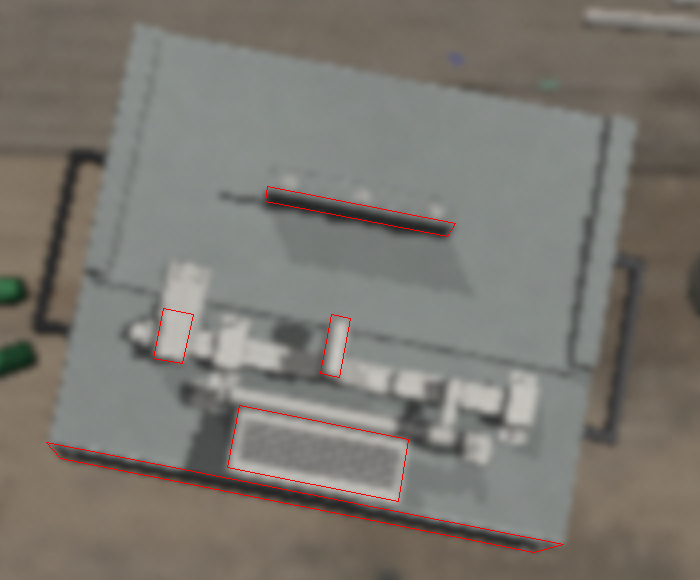

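View pics/ov_s.png

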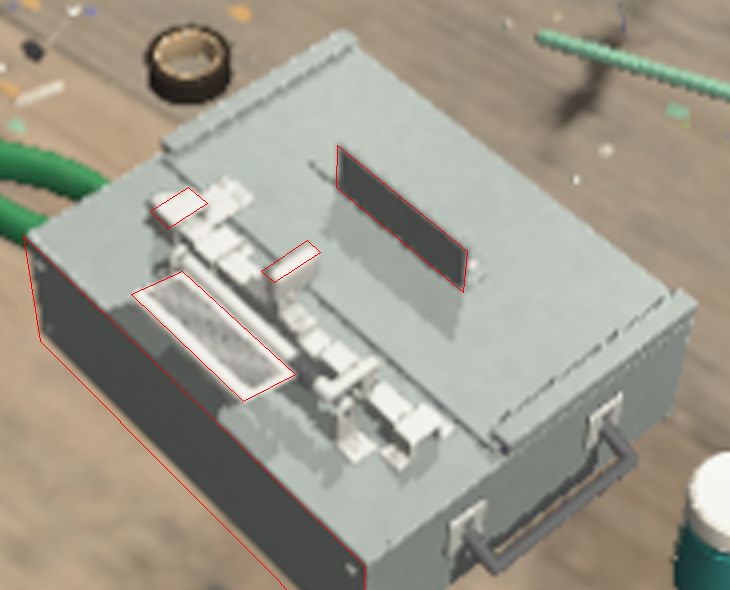

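The overlay of the fitted case pose agrees with both views to about 2 mm (lug at top-zoom (337,347), plate (318,455), flange (360,212)). Next I'll swing the arm round to above the case.

```bash
python3 -m creep '[[-0.18,0,-40,-6,4.1,0,0],[-0.18,0,-40,-6,4.1,0,0],[-0.18,0,-40,-6,4.1,0,0],[-0.18,0,-40,-6,4.1,0,0],[-0.18,0,-40,-6,4.1,0,0],[-0.18,0,-40,-6,4.1,0,0],[-0.18,0,-40,-6,4.1,0,0],[-0.18,0,-40,-6,4.1,0,0]]'; python3 -m creep '[[-0.18,0,-40,-6,4.1,0,0],[-0.18,0,-40,-6,4.1,0,0],[-0.18,0,-40,-6,4.1,0,0],[-0.18,0,-40,-6,4.1,0,0],[-0.18,0,-40,-6,4.1,0,0],[-0.18,0,-40,-6,4.1,0,0],[-0.18,0,0,0,0,0,0],[-0.18,0,0,0,0,0,0]]'
cat >> h.py <<'E'
def P(q,p):
    p=np.array(p)/1e3; return np.array([q[0]+np.cos(q[2])*p[0]-np.sin(q[2])*p[1],q[1]+np.sin(q[2])*p[0]+np.cos(q[2])*p[1],p[2]])
def rel(goal):
    "goal: TCP in case frame mm -> tool shift mm, yaw turn deg; also report present TCP in case frame"
    q=np.load("q.npy"); s=manip.state(); M=R.from_rotvec(s["tcp_rot"]).as_matrix(); t=s["tcp_pos"]
    C=R.from_euler("z",q[2]).as_matrix(); now=C.T@(t-np.array([q[0],q[1],0]))*1e3
    yaw=np.degrees(np.arctan2(M[1,2],M[0,2])-q[2])
    print("t",round(s["time"],2),"tcp in case",now.round(1),"yaw err (use as rx)",yaw.round(2),"xaxis",M[:,0].round(3),"F",(C.T@s["contact_force"]).round(2),"gap",round(s["finger_gap"],3))
    print("tool shift",(M.T@(P(q,goal)-t)*1e3).round(1))
E
python3 -c "
from h import *; rel((-63.5,20,180)); print(manip.state()['tcp_pos'])"
```

```text
time: 0.97
tcp_pos: [0.4258, 0.363, 0.2533]
tcp_rot: [-0.538, 1.503, 0.538]
contact_force: [-0.2, 0.5, 1.0]
finger_gap: 0.405
time: 1.63
tcp_pos: [0.5103, 0.1373, 0.2533]
tcp_rot: [-0.202, 1.561, 0.202]
contact_force: [-0.2, 0.3, -0.1]
finger_gap: 0.412
t 1.63 tcp in case [-57.8 174.5 253.3] yaw err (use as rx) 24.26 xaxis [-0.  0. -1.] F [-0.27  0.29 -0.13] gap 0.412
tool shift [  73.3 -138.5  -68.6]
[0.51027417 0.13725455 0.2533496 ]
```

```bash
python3 -m creep '[[-0.18,0,0,0,6.07,0,0],[-0.18,0,0,0,6.07,0,0],[-0.18,0,0,0,6.06,0,0],[-0.18,0,0,0,6.06,0,0],[-0.18,0,-39,-1.4,0,0,0],[-0.18,0,-39,-1.4,0,0,0],[-0.18,0,-39,-1.4,0,0,0],[-0.18,0,-37.5,-1.5,0,0,0]]'; python3 -m creep '[[-0.18,30,0,0,0,0,0],[-0.18,30,0,0,0,0,0],[-0.18,0,0,0,0,0,0],[-0.18,0,0,0,0,0,0]]'
python3 - <<'E'
from h import *
rel((-63.5,20,140))
for n in("scene","top"):
    s=manip.snapshot(n); i=s["img"][:,:,::-1]; a=i[100:340,220:480]; cv2.imwrite(f"pics/{n}1.png",cv2.resize(a,None,fx=2.5,fy=2.5))
E
```

```text
time: 2.3
tcp_pos: [0.4789, -0.012, 0.2533]
tcp_rot: [0.124, 1.567, -0.124]
contact_force: [2.1, -0.5, -0.5]
finger_gap: 0.409
time: 2.63
tcp_pos: [0.4781, -0.0112, 0.1925]
tcp_rot: [0.126, 1.571, -0.126]
contact_force: [0.8, 1.0, 0.7]
finger_gap: 0.407
t 2.63 tcp in case [-65.   22.7 192.5] yaw err (use as rx) 0.34 xaxis [-0.003  0.    -1.   ] F [0.66 1.14 0.74] gap 0.407
tool shift [52.5 -2.7  1.7]
```

View pics/scene1.png

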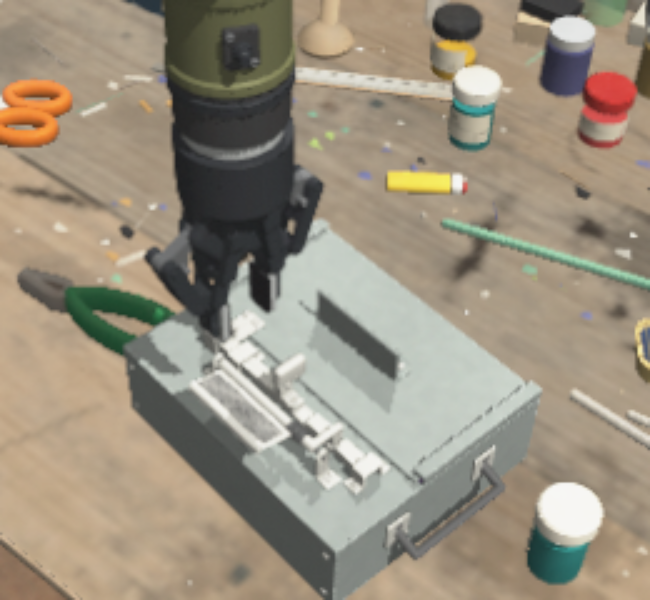

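View pics/top1.png

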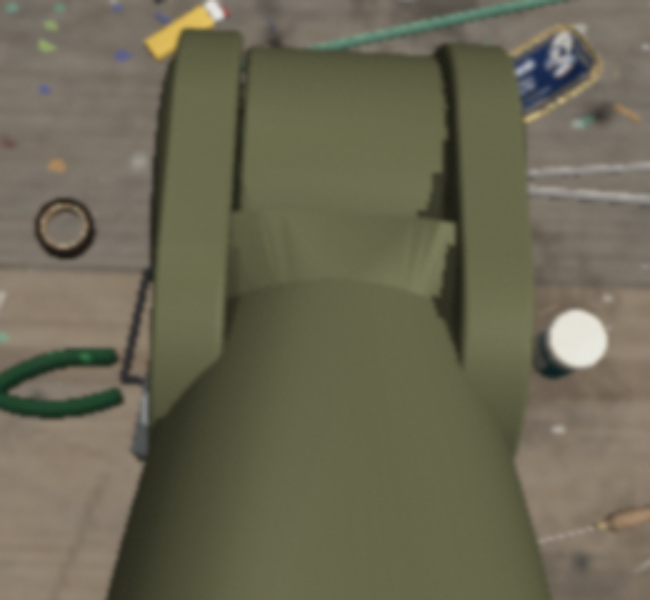

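```bash
python3 - <<'E'
from h import *
s=manip.snapshot("scene"); c=cam(s); st=manip.state(); M=R.from_rotvec(st["tcp_rot"]).as_matrix(); t=st["tcp_pos"]
im=cv2.resize(s["img"][:,:,::-1],None,fx=6,fy=6,interpolation=cv2.INTER_CUBIC)
for tip,col in((.022,(0,0,255)),(.017,(0,255,0))):
  for sg in(1,-1):
    o=.0346/2
    L=[t+M@np.array([tip,y,sg*z]) for y,z in((-.011,o),(.011,o),(.011,o+.0145),(-.011,o+.0145))]
    cv2.polylines(im,[np.int32(proj(c,np.array(L))*6+2.5)],True,col,1)
cv2.imwrite("pics/tip.png",im[1140:1620,1680:2280])
E
```

```text
(no output)
```

View pics/tip.png

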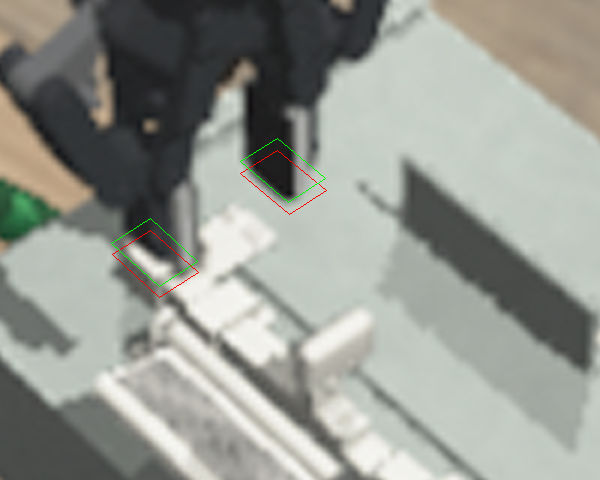

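```bash
python3 -m creep '[[-0.18,25,-1,0.5,0,0,0],[-0.18,22,-1,0.5,0,0,0],[-0.18,4,0,0,0,0,0],[-0.18,0,0,0,0,0,0],[-0.18,0,0,0,0,0,0]]'; python3 -c "from h import *;rel((-64,20,124))"
python3 -m creep '[[-0.18,2,0,0,0,0,0],[-0.18,2,0,0,0,0,0],[-0.18,2,0,0,0,0,0],[-0.18,0,0,0,0,0,0],[-0.18,0,0,0,0,0,0]]'; python3 -c "from h import *;rel((-64,20,124))"
```

```text
time: 3.2
tcp_pos: [0.4809, -0.0141, 0.1436]
tcp_rot: [0.127, 1.566, -0.127]
contact_force: [0.7, 0.8, 1.6]
finger_gap: 0.413
t 3.2 tcp in case [-61.8  20.3 143.6] yaw err (use as rx) 0.26 xaxis [ 0.001  0.    -1.   ] F [0.53 0.9  1.57] gap 0.413
tool shift [19.6 -0.3 -2.2]
time: 3.62
tcp_pos: [0.48, -0.0145, 0.1364]
tcp_rot: [0.127, 1.567, -0.127]
contact_force: [0.3, 0.2, -0.5]
finger_gap: 0.411
t 3.62 tcp in case [-62.6  19.8 136.4] yaw err (use as rx) 0.22 xaxis [ 0.  0. -1.] F [ 0.26  0.25 -0.49] gap 0.411
tool shift [12.4  0.2 -1.4]
```

Now I'll descend in small steps and read the force along the way.

```bash
Y='python3 -c "from h import *;rel((-64,20,124))"'
python3 -m creep '[[-0.18,3,0,-1,0,0,0],[-0.18,2,0,0,0,0,0],[-0.18,0,0,0,0,0,0],[-0.18,0,0,0,0,0,0]]' >/dev/null; eval $Y
python3 -m creep '[[-0.18,1.5,0,0,0,0,0],[-0.18,1.5,0,0,0,0,0],[-0.18,0,0,0,0,0,0],[-0.18,0,0,0,0,0,0]]' >/dev/null; eval $Y
python3 -m creep '[[-0.18,1.5,0,0,0,0,0],[-0.18,0.5,0,0,0,0,0],[-0.18,0,0,0,0,0,0],[-0.18,0,0,0,0,0,0]]' >/dev/null; eval $Y
python3 - <<'E'
from h import *
i=manip.snapshot("scene")["img"][:,:,::-1]; cv2.imwrite("pics/s2.png",cv2.resize(i[190:320,260:400],None,fx=4.5,fy=4.5,interpolation=cv2.INTER_CUBIC))
E
```

```text
t 3.95 tcp in case [-63.5  19.9 131.4] yaw err (use as rx) 0.22 xaxis [ 0.  0. -1.] F [-0.96  0.27  3.35] gap 0.411
tool shift [ 7.4  0.1 -0.5]
t 4.28 tcp in case [-63.8  19.9 128.5] yaw err (use as rx) 0.23 xaxis [-0.  0. -1.] F [-1.39  0.    6.87] gap 0.411
tool shift [ 4.5  0.1 -0.2]
t 4.62 tcp in case [-63.7  19.9 127.5] yaw err (use as rx) 0.23 xaxis [ 0.  0. -1.] F [-4.81 -0.77 16.26] gap 0.409
tool shift [ 3.5  0.1 -0.3]
```

View pics/s2.png

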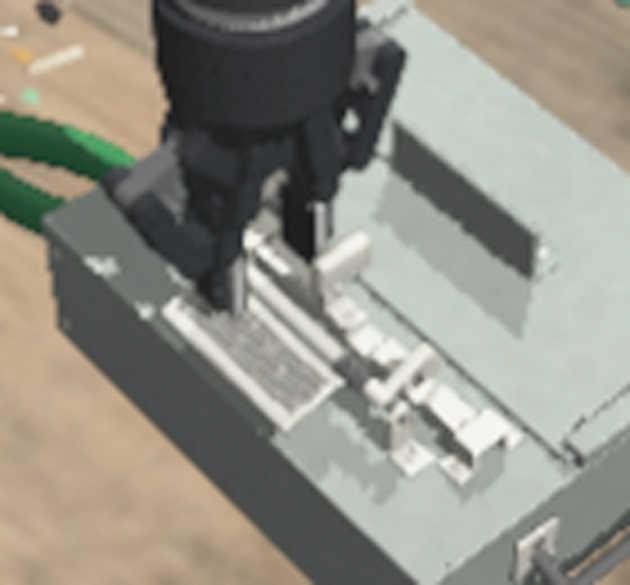

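The plate is at its stop: 16 N, with the front finger on it near zoom (230,305) and the rear finger just left of the lug. I'll back off 2 mm and then draw the bolt.

```bash
Y='python3 -c "from h import *;rel((-64,-18.5,129.5))"'
python3 -m creep '[[-0.18,-2,0,0,0,0,0],[-0.18,0,0,0,0,0,0],[-0.18,0,0,0,0,0,0]]' >/dev/null; eval $Y
python3 -m creep '[[-0.18,0,-3,0,0,0,0],[-0.18,0,-3,0,0,0,0],[-0.18,0,-3,0,0,0,0],[-0.18,0,-3,0,0,0,0],[-0.18,0,0,0,0,0,0]]' >/dev/null; eval $Y
```

```text
t 4.92 tcp in case [-63.8  19.9 128.7] yaw err (use as rx) 0.23 xaxis [-0.  0. -1.] F [-1.12  1.56  7.24] gap 0.409
tool shift [ -0.8 -38.4  -0.4]
t 5.33 tcp in case [-63.3   9.  128.8] yaw err (use as rx) 0.25 xaxis [ 0.001  0.004 -1.   ] F [-0.99  4.58  7.16] gap 0.41
tool shift [ -0.8 -27.5  -0.8]
```

```bash
Y='python3 -c "from h import *;rel((-64,-18.5,129.5))"'
python3 -m creep '[[-0.18,0,-3,0,0,0,0],[-0.18,0,-3,0,0,0,0],[-0.18,0,-3,0,0,0,0],[-0.18,0,-3,0,0,0,0],[-0.18,0,0,0,0,0,0],[-0.18,0,0,0,0,0,0]]' >/dev/null; eval $Y
python3 -m creep '[[-0.18,0,-3,0,0,0,0],[-0.18,0,-3,0,0,0,0],[-0.18,0,-3,0,0,0,0],[-0.18,0,-2,0,0,0,0],[-0.18,0,0,0,0,0,0],[-0.18,0,0,0,0,0,0]]' >/dev/null; eval $Y
python3 - <<'E'
from h import *
i=manip.snapshot("scene")["img"][:,:,::-1]; cv2.imwrite("pics/s3.png",cv2.resize(i[190:320,260:400],None,fx=4.5,fy=4.5,interpolation=cv2.INTER_CUBIC))
E
```

```text
t 5.83 tcp in case [-63.3  -2.9 128.7] yaw err (use as rx) 0.25 xaxis [ 0.001  0.003 -1.   ] F [-1.35  5.34  6.67] gap 0.415
tool shift [ -0.8 -15.6  -0.8]
t 6.33 tcp in case [-63.3 -13.9 128.8] yaw err (use as rx) 0.25 xaxis [ 0.001  0.003 -1.   ] F [-2.4   5.35  7.97] gap 0.409
tool shift [-0.8 -4.6 -0.7]
```

View pics/s3.png

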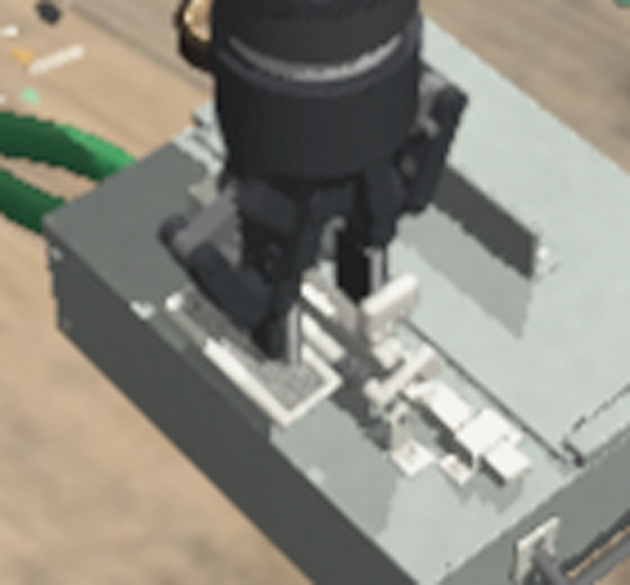

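The lug has moved to about zoom (390,300), the bar sticks out at (505,460), and the plate is still down. I'll carry on to the stop in small steps.

```bash
Y='python3 -c "from h import *;rel((-64,-18.5,129.5))"'
python3 -m creep '[[-0.18,0,-2,0,0,0,0],[-0.18,0,-1,0,0,0,0],[-0.18,0,0,0,0,0,0],[-0.18,0,0,0,0,0,0]]' >/dev/null; eval $Y
python3 -m creep '[[-0.18,0,-1,0,0,0,0],[-0.18,0,-0.5,0,0,0,0],[-0.18,0,0,0,0,0,0],[-0.18,0,0,0,0,0,0]]' >/dev/null; eval $Y
python3 -m creep '[[-0.18,0,-1,0,0,0,0],[-0.18,0,0,0,0,0,0],[-0.18,0,0,0,0,0,0]]' >/dev/null; eval $Y
```

```text
t 6.72 tcp in case [-63.3 -16.6 128.8] yaw err (use as rx) 0.26 xaxis [ 0.001  0.004 -1.   ] F [-1.62  5.64  6.51] gap 0.407
tool shift [-0.8 -1.9 -0.8]
t 7.05 tcp in case [-63.2 -18.  128.8] yaw err (use as rx) 0.27 xaxis [ 0.001  0.004 -1.   ] F [-1.99  5.96  5.78] gap 0.409
tool shift [-0.7 -0.4 -0.8]
t 7.3 tcp in case [-63.2 -18.7 128.8] yaw err (use as rx) 0.29 xaxis [ 0.001  0.005 -1.   ] F [-2.06  7.79  7.45] gap 0.411
tool shift [-0.7  0.2 -0.8]
```

```bash
Y='python3 -c "from h import *;rel((-64,-18.5,129.5))"'
python3 -m creep '[[-0.18,0,-1,0,0,0,0],[-0.18,0,0,0,0,0,0],[-0.18,0,0,0,0,0,0]]' >/dev/null; eval $Y
python3 -m creep '[[-0.18,0,-1,0,0,0,0],[-0.18,0,0,0,0,0,0],[-0.18,0,0,0,0,0,0]]' >/dev/null; eval $Y
```

```text
t 7.55 tcp in case [-63.3 -18.9 128.8] yaw err (use as rx) 0.32 xaxis [ 0.002  0.007 -1.   ] F [-2.34  9.38  8.19] gap 0.408
tool shift [-0.7  0.4 -0.7]
t 7.8 tcp in case [-63.3 -19.  128.8] yaw err (use as rx) 0.36 xaxis [ 0.002  0.009 -1.   ] F [-2.71 13.63  7.33] gap 0.409
tool shift [-0.7  0.5 -0.7]
```

The bolt is at its stop: motion ceased while the force rose to 14 N. I'll lift slowly while still pushing, so the nose drops into the notch.

```bash
Y='python3 -c "from h import *;rel((-64,-18.5,160))"'
python3 -m creep '[[-0.18,-3,1,0,0,0,0],[-0.18,-3,0,0,0,0,0],[-0.18,-3,0,0,0,0,0],[-0.18,-3,0,0,0,0,0],[-0.18,0,2,0,0,0,0],[-0.18,-10,2,0,0,0,0],[-0.18,-15,0,0,0,0,0],[-0.18,-15,0,0,0,0,0]]' >/dev/null; eval $Y
python3 -m creep '[[-0.18,-25,0,0,0,0,0],[-0.18,0,20,0,0,0,0],[-0.18,0,30,0,0,0,0],[-0.18,0,0,0,0,0,0],[-0.18,0,0,0,0,0,0]]' >/dev/null; eval $Y
python3 - <<'E'
from h import *
i=manip.snapshot("scene")["img"][:,:,::-1]; cv2.imwrite("pics/s4.png",cv2.resize(i[190:320,260:400],None,fx=4.5,fy=4.5,interpolation=cv2.INTER_CUBIC))
E
```

```text
t 8.47 tcp in case [-63.7 -17.9 180.9] yaw err (use as rx) 0.23 xaxis [-0.001 -0.001 -1.   ] F [0.43 0.58 0.23] gap 0.409
tool shift [20.9 -0.6 -0.3]
t 8.88 tcp in case [-63.3  33.  206. ] yaw err (use as rx) 0.35 xaxis [ 0.001 -0.001 -1.   ] F [-0.45 -0.27 -0.21] gap 0.41
tool shift [ 46.  -51.4  -1. ]
```

View pics/s4.png

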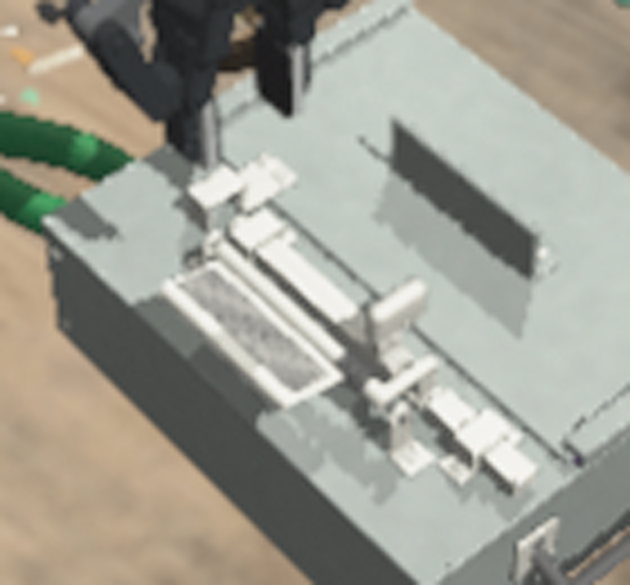

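```bash
python3 - <<'E'
from h import *
q=np.load("q.npy");s=manip.snapshot("scene");c=cam(s);o=cv2.imread("pics/scene0.png");n=s["img"][:,:,::-1]
f=lambda i:cv2.resize(i[225:285,290:345],None,fx=7,fy=7,interpolation=cv2.INTER_CUBIC)
def f2(i):
    i=cv2.resize(i,None,fx=7,fy=7,interpolation=cv2.INTER_CUBIC)
    for a,col in((0,(0,0,255)),(.18,(0,255,0))):
        pts=[]
        for x,y in((-103,-42),(-73,-42),(-73,38),(-103,38)):
            v=R.from_euler("y",-a).apply([x+68,0,7+(-88-x)*.22]); pts.append(P(q,(v[0]-68,y,107+v[2])))
        cv2.polylines(i,[np.int32(proj(c,np.array(pts))*7+3)],True,col,1)
    return i[1575:1995,2030:2415]
cv2.imwrite("pics/cmp.png",np.hstack([f2(o),f2(n)]))
E
```

```text
(no output)
```

View pics/cmp.png

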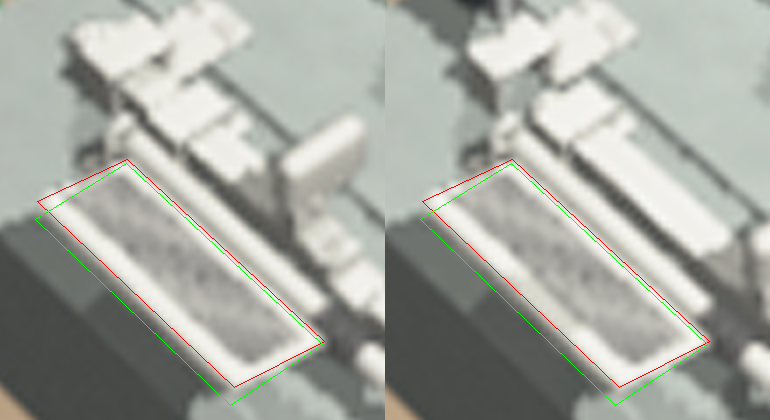

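The plate is back exactly on its rest outline, and the bar is fully out of the keeper (right of zoom (540,100)). The case hasn't moved. Next I'll shut the fingers and go to the front of the flange.

```bash
Y='python3 -c "from h import *;rel((0,0,126))"'
python3 -m creep '[[-1,0,-17,30,0.2,0,0],[-1,0,-16,31,0,0,0],[-1,0,0,0,0,0,0],[-1,0,0,0,0,0,0],[-1,30,0,0,0,0,0],[-1,20,0,0,0,0,0],[-1,0,0,0,0,0,0],[-1,0,0,0,0,0,0]]' >/dev/null; eval $Y
python3 - <<'E'
from h import *
i=manip.snapshot("scene")["img"][:,:,::-1]; cv2.imwrite("pics/s5.png",cv2.resize(i[170:320,270:430],None,fx=4,fy=4,interpolation=cv2.INTER_CUBIC))
E
```

```text
t 9.65 tcp in case [ -4.4  -0.9 154.6] yaw err (use as rx) 0.01 xaxis [-0.003  0.    -1.   ] F [ 0.18 -0.57  0.53] gap -0.002
tool shift [28.6  0.9  4.5]
```

View pics/s5.png

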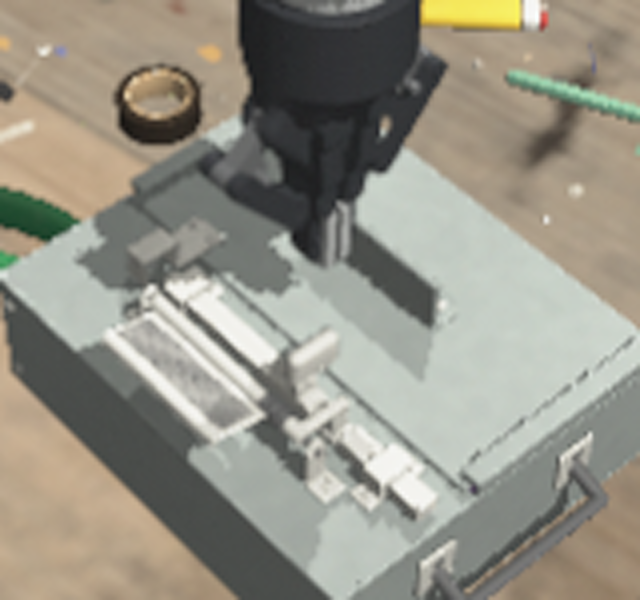

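The shut fingers stand in front of the flange, tips at zoom (325,262), with the lug clear behind them. I'll descend, then push.

```bash
Y='python3 -c "from h import *;rel((105,0,127))"'
python3 -m creep '[[-1,14,0,0,0,0,0],[-1,13,1,0,0,0,0],[-1,0,0,0,0,0,0],[-1,0,0,0,0,0,0]]' >/dev/null; eval $Y
python3 -m creep '[[-1,0,0,4,0,0,0],[-1,0,0,4,0,0,0],[-1,0,0,4,0,0,0],[-1,0,0,4,0,0,0],[-1,0,0,4,0,0,0],[-1,0,0,4,0,0,0],[-1,0,0,4,0,0,0],[-1,0,0,0,0,0,0]]' >/dev/null; eval $Y
python3 -m creep '[[-1,0,0,4,0,0,0],[-1,0,0,4,0,0,0],[-1,0,0,4,0,0,0],[-1,0,0,4,0,0,0],[-1,0,0,4,0,0,0],[-1,0,0,4,0,0,0],[-1,0,0,4,0,0,0],[-1,0,0,0,0,0,0]]' >/dev/null; eval $Y
python3 - <<'E'
from h import *
i=manip.snapshot("scene")["img"][:,:,::-1]; cv2.imwrite("pics/s6.png",cv2.resize(i[170:320,270:430],None,fx=4,fy=4,interpolation=cv2.INTER_CUBIC))
E
```

```text
t 10.03 tcp in case [ -2.4   0.5 129.4] yaw err (use as rx) 0.03 xaxis [ 0.001 -0.    -1.   ] F [-0.64 -0.04  0.67] gap 0.004
tool shift [  2.4  -0.6 107.4]
t 10.7 tcp in case [ 26.3   0.4 128.2] yaw err (use as rx) 0.02 xaxis [ 0. -0. -1.] F [ 0.8  -0.17 -0.17] gap -0.001
tool shift [ 1.3 -0.5 78.7]
t 11.37 tcp in case [ 54.7   0.5 128.3] yaw err (use as rx) 0.02 xaxis [ 0.001 -0.    -1.   ] F [ 0.42 -1.15  0.47] gap -0.004
tool shift [ 1.4 -0.5 50.3]
```

View pics/s6.png

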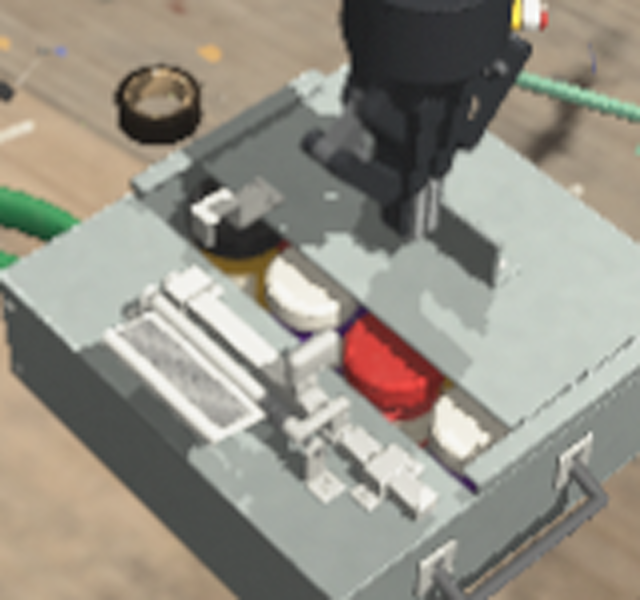

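The cover is sliding: the jars inside show at zoom (300,290) and (390,370), and the flange is at (470,250). I'll go on, slowing towards the stop.

```bash
Y='python3 -c "from h import *;rel((110,0,127))"'
python3 -m creep '[[-1,0,0,4,0,0,0],[-1,0,0,4,0,0,0],[-1,0,0,4,0,0,0],[-1,0,0,4,0,0,0],[-1,0,0,4,0,0,0],[-1,0,0,4,0,0,0],[-1,0,0,4,0,0,0],[-1,0,0,4,0,0,0]]' >/dev/null; eval $Y
python3 -m creep '[[-1,0,0,3,0,0,0],[-1,0,0,2,0,0,0],[-1,0,0,2,0,0,0],[-1,0,0,2,0,0,0],[-1,0,0,2,0,0,0],[-1,0,0,0,0,0,0],[-1,0,0,0,0,0,0]]' >/dev/null; eval $Y
python3 - <<'E'
from h import *
i=manip.snapshot("scene")["img"][:,:,::-1]; cv2.imwrite("pics/s7.png",cv2.resize(i[150:320,270:450],None,fx=3.5,fy=3.5,interpolation=cv2.INTER_CUBIC))
E
```

```text
t 12.08 tcp in case [ 85.9   0.5 128.3] yaw err (use as rx) 0.03 xaxis [ 0. -0. -1.] F [-2.43  0.06  1.23] gap 0.0
tool shift [ 1.3 -0.5 24. ]
t 12.67 tcp in case [ 96.9   0.5 128.3] yaw err (use as rx) 0.02 xaxis [ 0.001 -0.    -1.   ] F [ 0.65 -0.27 -0.41] gap -0.002
tool shift [ 1.3 -0.5 13.1]
```

View pics/s7.png

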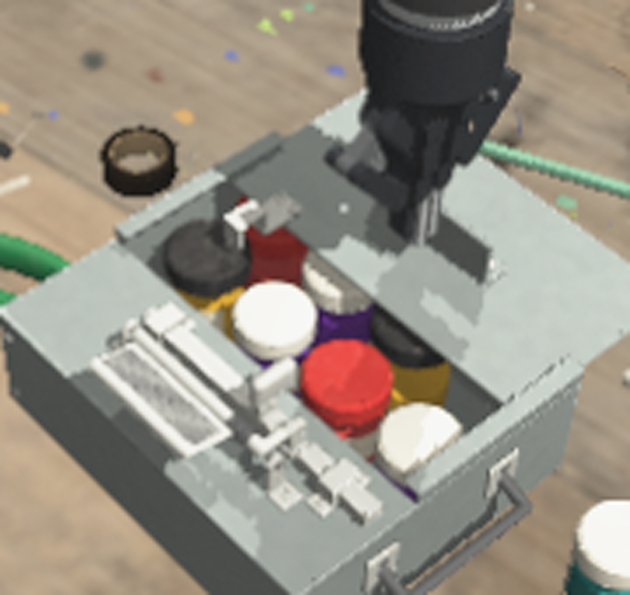

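```bash
Y='python3 -c "from h import *;rel((110,0,127))"'
python3 -m creep '[[-1,0,0,2,0,0,0],[-1,0,0,2,0,0,0],[-1,0,0,1,0,0,0],[-1,0,0,1,0,0,0],[-1,0,0,0,0,0,0]]' >/dev/null; eval $Y
python3 -m creep '[[-1,0,0,1,0,0,0],[-1,0,0,1,0,0,0],[-1,0,0,1,0,0,0],[-1,0,0,0,0,0,0]]' >/dev/null; eval $Y
python3 -m creep '[[-1,0,0,1,0,0,0],[-1,0,0,0,0,0,0],[-1,0,0,0,0,0,0]]' >/dev/null; eval $Y
python3 -m creep '[[-1,0,0,1,0,0,0],[-1,0,0,0,0,0,0],[-1,0,0,0,0,0,0]]' >/dev/null; eval $Y
```

```text
t 13.13 tcp in case [102.6   0.5 128.3] yaw err (use as rx) 0.02 xaxis [ 0. -0. -1.] F [-0.39 -0.13  1.41] gap -0.002
tool shift [ 1.3 -0.5  7.4]
t 13.47 tcp in case [104.5   0.5 128.2] yaw err (use as rx) 0.03 xaxis [-0.002  0.    -1.   ] F [-5.54 -0.14  2.75] gap 0.0
tool shift [ 1.1 -0.5  5.5]
t 13.72 tcp in case [104.7   0.5 128.1] yaw err (use as rx) 0.03 xaxis [-0.003  0.001 -1.   ] F [-8.12 -0.15  5.67] gap 0.0
tool shift [ 1.1 -0.5  5.3]
t 13.97 tcp in case [104.8   0.5 128.1] yaw err (use as rx) 0.03 xaxis [-0.005  0.001 -1.   ] F [-11.28   0.45   7.83] gap 0.004
tool shift [ 1.  -0.5  5.2]
```

The cover is at its stop: TCP x = 104.8 plus half a finger pair puts the flange at about 119–120 mm, and the force is rising. I'll back off, lift away and check.

```bash
python3 -m creep '[[-1,0,0,-5,0,0,0],[-1,0,0,-8,0,0,0],[-1,-20,0,0,0,0,0],[-1,-35,0,0,0,0,0],[-1,-35,0,0,0,0,0],[-1,-30,0,0,0,0,0],[-1,0,40,0,0,0,0],[-1,0,40,0,0,0,0]]' ; python3 -m creep '[[-1,0,40,0,0,0,0],[-1,0,40,0,0,0,0],[-1,0,40,0,0,0,0],[-1,0,40,0,0,0,0],[-1,0,40,0,0,0,0],[-1,0,40,0,0,0,0],[-1,0,0,0,0,0,0],[-1,0,0,0,0,0,0]]'
python3 - <<'E'
from h import *
q=np.load("q.npy")
L=[[(-53,-38.5,125),(-25,-38.5,125),(-25,-29.5,125),(-53,-29.5,125)],[(-103,-42,118),(-73,-42,110.6),(-73,38,110.6),(-103,38,118)],[(120,-45,119),(120,45,119),(120,45,89),(120,-45,89)],[(-105,-125,85),(-105,125,85),(-105,125,0),(-105,-125,0)]]
for n in("scene","top"):
    s=manip.snapshot(n);c=cam(s); im=cv2.resize(s["img"][:,:,::-1],None,fx=3,fy=3,interpolation=cv2.INTER_CUBIC)
    for l in L: cv2.polylines(im,[np.int32(proj(c,np.array([P(q,x) for x in l]))*3+1)],True,(0,0,255),1)
    cv2.imwrite(f"pics/f_{n}.png",im[420:1000,720:1500])
E
```

```text
time: 14.63
tcp_pos: [0.647, 0.0183, 0.2518]
tcp_rot: [0.134, 1.56, -0.133]
contact_force: [0.4, 0.3, -0.7]
finger_gap: -0.002
time: 15.3
tcp_pos: [0.6844, 0.2587, 0.2475]
tcp_rot: [0.127, 1.567, -0.127]
contact_force: [0.7, -0.5, 0.7]
finger_gap: 0.001
```

View pics/f_scene.png

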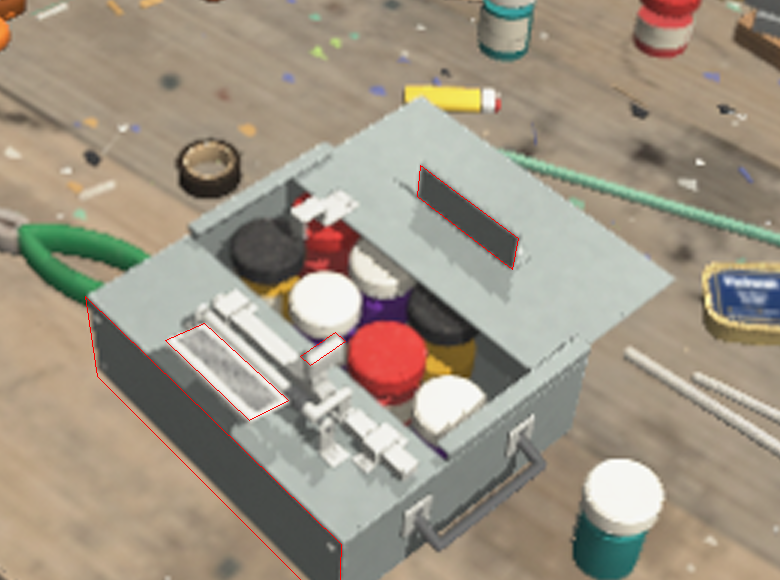

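View pics/f_top.png

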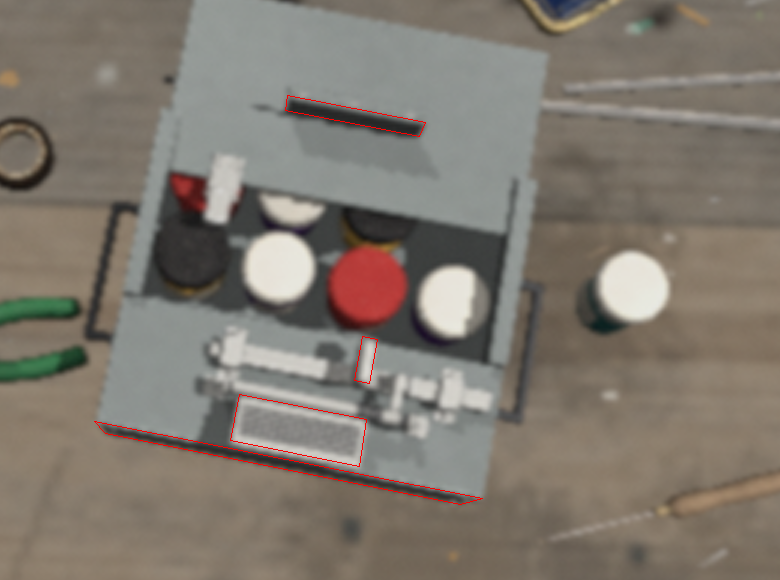

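The fully-open outlines match in both views: flange at scene-zoom (468,215), lug at (323,348), plate up at (227,370). The case front edge is where it was, the items around the case are in place, and the arm is clear with no contact. I'm handing the job in.

```bash
python3 -c "
from workcell import manip
print(manip.finish_job())"
```

```text
the job is handed in; nothing more can be done
None
```

The case is unlocked and its cover is fully open; I handed the job in at about 15.4 s of the 61 s allowed. No verdict is reported back.

**What I did:**
- I pressed the thumb plate with one finger and, keeping it down, pushed the bolt's lug with the other finger to its stop. The lug stopped moving while the force rose to about 14 N.
- I lifted off so the plate sprang up and locked the bolt open.
- I pushed the cover by its flange to its stop, with about 11 N at the end.

**Last checks:** In both cameras the lug, flange and plate lie on the outlines drawn for bolt drawn 34 mm, cover open 90 mm and plate up, to within about 2 mm. The case has not visibly shifted, and the pliers, tape roll, jar and pick look undisturbed. The arm is clear of everything, with contact force only at noise level.

**What disagreed:**
- **Fingertip reach:** I estimated about 15 mm from a picture, but contact showed it matches the stated 22 mm. The plate therefore briefly met its stop at 16 N before I backed off 2 mm.
- **Pose fit:** individual points in the first fit of the case were off by up to about 2 pixels.

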